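# Roll the sample tube onto the reader's line

### The job

On top of the flat tube reader lie two capped tubes, one thick and one thin, with a white line marked between them. With the fingertips push the upper part of the thick tube sideways so that it rolls over the plate (rolling, not sliding) until it lies at rest centred on the line and parallel with it, then take the hand away. Do not lift the tube, and leave the thin tube, the flask, the bottle and the dishes where they are.

Things in the scene. Friction and masses are not known exactly. Their poses are not given: they have to be found in the camera images.
- reader: flat tube reader, a fixed grey case 190 mm (its x) by 330 mm (its y) and 40 mm high, with a level dark grey top plate and a raised rim 5 mm wide and 4 mm high around the plate. Origin at the centre of its underside on the bench, z up. The white line runs along its x axis through the middle of the plate.
- line_mid (a point): middle of the white line (3 mm wide, 165 mm long, flush with the plate), on the plate's surface, 40 mm above the bench. Axes as the reader's: x along the line, y across it over the plate.
- thick_tube: thick tube, to be rolled: white, flush blue cap at its -x end; cylinder 30 mm diameter, 115 mm long with cap (last 10 mm at +x taper), 30-70 g. Origin on its axis at mid-length, 15 mm above the plate; x along the tube; z, up through the label at the start, turns as it rolls. Starts 70-95 mm to either side of the line, within 4 deg of parallel. Pushed slowly it stays with the finger; it hardly yaws.
- thin_tube: the thin tube, to be left alone: same make, 17 mm diameter, 105 mm long, lying on the other side of the line, 70 to 95 mm from it. Origin on its axis at mid-length, x along the tube.
- flask: stoppered glass conical flask, 68 mm wide, 134 mm high, standing on the bench to the reader's +y side; origin at the centre of its underside.
- reagent_bottle: glass bottle with blue cap, 60 mm wide, 150 mm high, standing on the bench beyond the flask on the +y side; origin at the centre of its underside.
- dishes: stack of three lidded culture dishes, 94 mm wide, 45 mm high, on the bench to the reader's -y side; origin at the centre of its underside.
Things that resemble listed ones, but are neither listed nor needed, are in the scene too. What is shaped like the thick_tube but red is not meant.

How it is judged:
By the outcome, as a careful person would: the job done as asked, in the order asked, and still so for the second after the job is handed in, with the robot touching nothing.
It also fails if it takes over 35 s, if anything falls off the work surface, if the arm or the gripper's body presses on something with over 40 N, if the wrist force passes 120 N, or if a joint passes its speed limit or range.

### The arm

A 6-joint arm with a two-finger parallel gripper is mounted at the origin on the work surface. World frame = base frame: x ahead of the robot, y to its left, z up, the work surface at z = 0. Lengths are in m, angles in rad, forces in N, time in s.
With the tool pointing down it reaches from about 0.35 to 0.775 m from the base axis. Payload 7.3 kg.
Tool frame: the origin (TCP) lies midway between the tips of the shut fingers; the grasp point (between the pads) lies 19 mm behind it; z points along the fingers, y is the direction in which the jaws open and shut (so a half turn about z gives the same grasp; the last joint's range is limited). The gripper opens to 92 mm and grips with 3 to 60 N. Pads are 19 mm wide; open, the fingers measure 130 mm over their backs; the gripper's body (75 mm by 190 mm) begins 47 mm behind the grasp point.
Start: joints at [-1.445, 0.342, 1.524, -0, 1.275, -0.146], TCP at [0.141, -0.506, 0.227] pointing down, gripper open.
Joint ranges: [-2.53, 2.53], [-0.77, 2.02], [0.04, 2.7], [-1, 4.14], [0.28, 2.66], [-3.11, 3.11]. Speed limits (rad/s): [2.57, 2.57, 3.14, 3.14, 3.14, 3.14].

### API

Orientations are given as [roll, pitch, yaw] about the fixed x, y, z axes, in that order (R = Rz(yaw) Ry(pitch) Rx(roll)).
In Python, from workcell import ctrl gives the robot as it stands.
- The arm moves only by the tool jog_arm, never from a script. Its argument "series" is a list of rows, each an object with "slide": the shift along the tool's x, y, z in cm, a list of three; "delta_rot": the turn, a rotation vector about the tool's x, y, z in rad, a list of three; "grip": the closure, from -1 (fully open) to 1 (shut). In form: [{"slide": [tx, ty, tz], "delta_rot": [rx, ry, rz], "grip": grip}, ...]. A call has 1 to 20 rows; each row shifts and turns the commanded pose from where the row before left it, along the tool's axes as they then stand; what a row does not reach is not made up. A row lasts 1/8 s, in which the tool goes at most 62.5 mm and 10.7 degrees, less where a joint would pass 70% of its speed; a pose out of reach is approached as far as the arm can. A call with a gripper value outside its range is refused whole. The fingers move at their own pace and stop on an object; the grip force is fixed at half the most. Time passes only in rows, so rows that do not move let the fingers close. It gives the time, the measured TCP pose, the force and the opening at its end, in the units of the state.
- ctrl.get_obs(): the state, without advancing time (a new reading comes with each control period).
- ctrl.camera(name): name is "scene" or "top" or "wrist"; returns a dict with "pixels" (384x512x3 uint8, red, green, blue), "fx", "fy", "cx", "cy" (pixels), "k1" (the pictures are not rectified: a ray, as slopes to the right and down, at radius r is drawn at 1 + k1 r^2 times it, then the intrinsics apply), "world_to_cam" (4x4, takes a point from world to camera coordinates). Camera axes: x right, y down, z forward; pixel columns grow to the right and rows downward; lengths in m; the calibration is good to about 2 mm. A picture is of the moment at which its call begins. There is no depth.
- ctrl.finish_job(): hands the job in, once; it reports no verdict.
Trained networks look in the newest picture that a camera, given by its name, has taken for a name from the list of things; names that differ only in an ending like _2 or _b are one class to them, and where a whole thing is asked for, a point or a joint stands for the part that bears it (a point fixed in the world has none). Each returns a list of dicts, best first, with "score" (0 to 1); they miss things now and then, are a little off and sometimes report something else, mostly with a low value. They report only what shows in the picture. A call takes as long as a camera call. They do not tell look-alikes from the thing itself.
- ctrl.search_frame(camera, thing): "bbox" ([left, top, right, bottom] in pixels, round what is visible of it).
- ctrl.mark_of(camera, thing): "centre" ([column, row] in pixels: a listed point, or the origin of a listed thing).
The state is a dict: "time": time; "joint_positions": joint angles; "joint_vel": joint speeds; "tau": joint torques, N m; "ee_pos": TCP position; "ee_rot": TCP orientation; "wrist_force": force on the tool from outside, world axes, zero at the start; "torque": the same for the moment, N m; "finger_gap": finger opening in m.
Only numpy, scipy, OpenCV 4.12 (cv2) and the standard library are available. Lean on these libraries where they do the work, as an engineer would, in place of code of your own. Each camera call takes 0.05 s, during which the arm holds its last target.

## Working session

There is one attempt and no reset: what is moved stays moved. The work goes in short steps, Python scripts to look and compute and a tool call to move; the robot and the scene stay as the last step left them, time stands still between calls to the robot, and variables do not carry over. Pictures are saved under pics/ and viewed, and the job is handed in when it is done.

Besides the shell and the picture viewer there is one more tool, called after "Call:" as name([rows], argument=value, ...), one row to a line, values as JSON. jog_arm: Moves the arm, as the interface text tells. Its arguments: {"type":"object","properties":{"series":{"type":"array","items":{"type":"object","properties":{"slide":{"type":"array","items":{"type":"number"}},"delta_rot":{"type":"array","items":{"type":"number"}},"grip":{"type":"number"}}}}},"required":["series"]}

```bash
mkdir -p pics; cat > h.py <<'E'
import numpy as np, cv2
from workcell import ctrl
def K(c): return np.array([[c['fx'],0,c['cx']],[0,c['fy'],c['cy']],[0,0,1.]]), np.array([c['k1'],0,0,0.])
def cast(c,px,z):
    k,d=K(c); u=cv2.undistortPoints(np.array([[px]],float),k,d)[0,0]
    T=np.array(c['world_to_cam']); R=T[:3,:3]; o=-R.T@T[:3,3]; v=R.T@np.array([u[0],u[1],1])
    return o+v*(z-o[2])/v[2]
def proj(c,P):
    k,d=K(c); T=np.array(c['world_to_cam'])
    return cv2.projectPoints(np.array(P,float).reshape(-1,1,3),cv2.Rodrigues(T[:3,:3])[0],T[:3,3],k,d)[0].reshape(-1,2)
def shot(n,f):
    c=ctrl.camera(n); cv2.imwrite('pics/'+f,cv2.cvtColor(c['pixels'],cv2.COLOR_RGB2BGR)); return c
E
python3 - <<'E'
from h import *
for n in ['top','scene']:
    c=shot(n,n+'0.png')
    T=np.array(c['world_to_cam']);print(n,(-T[:3,:3].T@T[:3,3]).round(3))
    for t,z in [('line_mid',.04),('thick_tube',.055),('thin_tube',.0485),('reader',0),('flask',0),('reagent_bottle',0),('dishes',0)]:
        for r in ctrl.mark_of(n,t): print(n,t,round(r['score'],2),np.round(r['centre'],1),cast(c,r['centre'],z).round(4))
print(ctrl.get_obs())
E
```

```text
top [0.485 0.049 1.053]
top line_mid 0.64 [305.8 226.1] [ 0.5109 -0.076   0.04  ]
top line_mid 0.53 [340.6 215.3] [ 0.54   -0.1658  0.04  ]
top thick_tube 0.78 [414.3 240.2] [ 0.4792 -0.3488  0.055 ]
top thick_tube 0.63 [341.2 213.8] [ 0.543  -0.1642  0.055 ]
top thin_tube 0.79 [274.3 231.4] [0.4959 0.0052 0.0485]
top reader 0.82 [303.2 226.4] [ 0.511 -0.074  0.   ]
top flask 0.58 [213.4 244.8] [0.4584 0.1645 0.    ]
top reagent_bottle 0.7 [299.7 224. ] [ 0.5172 -0.0646  0.    ]
top dishes 0.9 [394.5 182.6] [ 0.6331 -0.3216  0.    ]
scene [1.238 0.336 0.799]
scene line_mid 0.72 [234.7 160.3] [ 0.5081 -0.0785  0.04  ]
scene thick_tube 0.78 [205.4 156.2] [ 0.5465 -0.1579  0.055 ]
scene thick_tube 0.59 [164.6 136.8] [ 0.5258 -0.324   0.055 ]
scene thin_tube 0.44 [258.1 167.6] [0.513  0.0029 0.0485]
scene reader 0.88 [231.6 172.7] [ 0.5242 -0.0817  0.    ]
scene flask 0.75 [311.4 186.3] [0.4666 0.1594 0.    ]
scene reagent_bottle 0.7 [352.4 195.9] [ 0.4483  0.2813 -0.    ]
scene dishes 0.8 [146.3 166. ] [ 0.6203 -0.3375  0.    ]
{'time': 0.8, 'joint_positions': array([-1.44502549e+00,  3.41990484e-01,  1.52408915e+00,  7.79188906e-06,
        1.27537886e+00, -1.45970064e-01]), 'joint_vel': array([ 0.00096494, -0.00235808,  0.00102884, -0.00188405, -0.0006599 ,
        0.0012815 ]), 'tau': array([ 8.52681787e-04, -4.31087637e+01, -2.44468546e+01,  7.20768096e-02,
        4.83491260e-02,  2.27380542e-05]), 'ee_pos': array([ 0.14095747, -0.5057554 ,  0.22674924]), 'ee_rot': array([3.14145884e+00, 1.21377982e-05, 2.71738636e-01]), 'wrist_force': array([-0.4080552 ,  0.3512855 , -0.34830709]), 'torque': array([-0.02501085,  0.02815233, -0.0216629 ]), 'finger_gap': 0.09207953005776591}
```

View pics/top0.png

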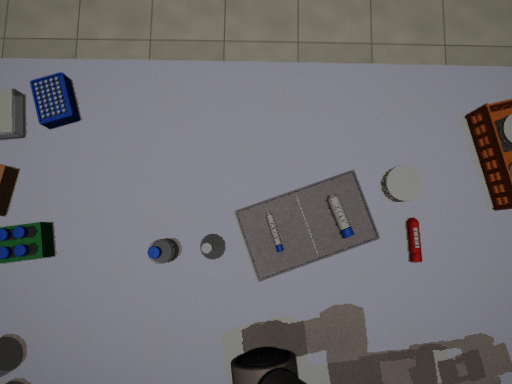

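View pics/scene0.png

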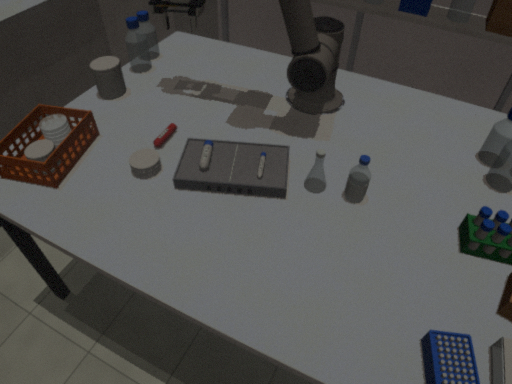

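```bash
python3 - <<'E'
import cv2
a=cv2.imread('pics/top0.png')[170:290,240:380];cv2.imwrite('pics/top0z.png',cv2.resize(a,None,fx=5,fy=5,interpolation=cv2.INTER_CUBIC)[:600])
E
```

```text
(no output)
```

View pics/top0z.png

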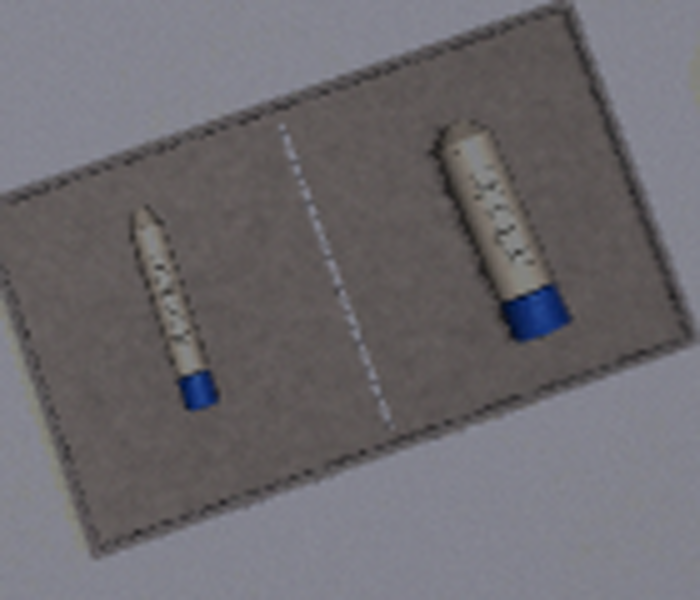

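```bash
cat >> h.py <<'E'
def fitmask(c,m,z):
    ys,xs=np.nonzero(m); P=np.array([cast(c,[x,y],z)[:2] for x,y in zip(xs,ys)])
    mu=P.mean(0); w,v=np.linalg.eigh(np.cov(P.T)); d=v[:,1]; d=d*np.sign(d[0])
    t=(P-mu)@d; return mu,d,t.min(),t.max(),len(P)
E
python3 - <<'E'
from h import *
c=shot('top','top1.png'); I=c['pixels'].astype(int)
m=np.zeros(I.shape[:2],bool); g=I.sum(2)
# line: local brightness vs blurred
b=g-cv2.medianBlur(c['pixels'],9).astype(int).sum(2)
poly=np.zeros(I.shape[:2],np.uint8); cv2.fillPoly(poly,[np.array([[290,198],[303,192],[325,254],[312,259]])],1)
m=(b>60)&(poly>0)
mu,d,a,e,n=fitmask(c,m,.04); print('line',mu+d*(a+e)/2,np.degrees(np.arctan2(d[1],d[0])),a,e,n)
poly[:]=0; cv2.fillPoly(poly,[np.array([[322,196],[340,188],[362,232],[342,246]])],1)
sat=I.max(2)-I.min(2)
med=np.median(I[200:215,310:322].reshape(-1,3),axis=0);print(med)
m=(poly>0)&((g>med.sum()+70)|(I[...,2]-I[...,0]>40))
mu2,d2,a,e,n=fitmask(c,m,.055); print('tube',mu2+d2*(a+e)/2,np.degrees(np.arctan2(d2[1],d2[0])),a,e,n)
nn=np.array([-d[1],d[0]]);print('off',nn@(mu2-mu),d@(mu2+d2*(a+e)/2-mu))
E
```

```text
line [ 0.51675779 -0.07721937] 20.14748815543138 -0.07538331915611975 0.08214114760385448 51
[95. 89. 88.]
tube [ 0.53592234 -0.16335348] 20.90016747296295 -0.04390699219580356 0.06134561333530746 246
off -0.08757902770363853 -0.00829708684498888
```

```bash
cat >> h.py <<'E'
from scipy.spatial.transform import Rotation as Ro
def rows(p1,yaw1,n):
    s=ctrl.get_obs(); p0=s['ee_pos']; R0=Ro.from_euler('xyz',s['ee_rot']); R1=Ro.from_euler('xyz',[np.pi,0,yaw1])
    print('body total',(R0.inv()*R1).as_rotvec(), 'shift in tool',R0.inv().apply(p1-p0)*100)
    dth=((R0.inv()*R1).as_rotvec()/n); R=R0
    for i in range(n):
        print(R.inv().apply((p1-p0)/n).round(4)*100, dth.round(4)); R=R*Ro.from_rotvec(dth)
E
python3 - <<'E'
from h import *
rows(np.array([.554,-.201,.2]),np.radians(110),12)
E
```

```text
body total [ 8.52494885e-05  1.12749766e-04 -1.64808311e+00] shift in tool [ 47.96854943 -18.26987538   2.67245288]
[ 4.   -1.52  0.22] [ 0.      0.     -0.1373]
[ 4.17 -0.96  0.22] [ 0.      0.     -0.1373]
[ 4.26 -0.38  0.22] [ 0.      0.     -0.1373]
[4.27 0.21 0.22] [ 0.      0.     -0.1373]
[4.2  0.79 0.22] [ 0.      0.     -0.1373]
[4.06 1.36 0.22] [ 0.      0.     -0.1373]
[3.83 1.9  0.22] [ 0.      0.     -0.1373]
[3.54 2.41 0.22] [ 0.      0.     -0.1373]
[3.17 2.87 0.22] [ 0.      0.     -0.1373]
[2.75 3.28 0.22] [ 0.      0.     -0.1373]
[2.28 3.62 0.22] [ 0.      0.     -0.1373]
[1.76 3.9  0.22] [ 0.      0.     -0.1373]
```

Call:
jog_arm([
  {"slide": [4.0, -1.5, 0.2], "delta_rot": [0, 0, -0.137], "grip": -0.1},
  {"slide": [4.2, -1.0, 0.2], "delta_rot": [0, 0, -0.137], "grip": -0.1},
  {"slide": [4.3, -0.4, 0.2], "delta_rot": [0, 0, -0.137], "grip": -0.1},
  {"slide": [4.3, 0.2, 0.2], "delta_rot": [0, 0, -0.137], "grip": -0.1},
  {"slide": [4.2, 0.8, 0.2], "delta_rot": [0, 0, -0.137], "grip": -0.1},
  {"slide": [4.1, 1.4, 0.2], "delta_rot": [0, 0, -0.137], "grip": -0.1},
  {"slide": [3.8, 1.9, 0.2], "delta_rot": [0, 0, -0.137], "grip": -0.1},
  {"slide": [3.5, 2.4, 0.2], "delta_rot": [0, 0, -0.137], "grip": -0.1},
  {"slide": [3.2, 2.9, 0.2], "delta_rot": [0, 0, -0.137], "grip": -0.1},
  {"slide": [2.8, 3.3, 0.2], "delta_rot": [0, 0, -0.137], "grip": -0.1},
  {"slide": [2.3, 3.6, 0.2], "delta_rot": [0, 0, -0.137], "grip": -0.1},
  {"slide": [1.8, 3.9, 0.2], "delta_rot": [0, 0, -0.137], "grip": -0.1},
  {"slide": [0, 0, 0], "delta_rot": [0, 0, 0], "grip": -0.1},
  {"slide": [0, 0, 0], "delta_rot": [0, 0, 0], "grip": -0.1},
])

```text
time: 2.6
ee_pos: [0.5555, -0.2004, 0.2025]
ee_rot: [-3.141, -0.0, 1.915]
wrist_force: [0.4, -0.6, 0.3]
finger_gap: 0.0508
```

```bash
python3 - <<'E'
from h import *
c=shot('wrist','w1.png'); T=np.array(c['world_to_cam']);print((-T[:3,:3].T@T[:3,3]).round(3),T[:3,:3].round(2))
for t,z in [('line_mid',.04),('thick_tube',.055),('thin_tube',.0485)]:
    for r in ctrl.mark_of('wrist',t): print(t,round(r['score'],2),np.round(r['centre'],1),cast(c,r['centre'],z).round(4))
s=ctrl.get_obs();print(s['time'],s['ee_pos'],s['ee_rot'],s['finger_gap'])
E
```

```text
[ 0.53  -0.129  0.36 ] [[ 0.94  0.34 -0.  ]
 [ 0.32 -0.9   0.28]
 [ 0.09 -0.27 -0.96]]
line_mid 0.54 [262.2  64.2] [ 0.52  -0.084  0.04 ]
thick_tube 0.69 [257.1 146.9] [ 0.5439 -0.1671  0.055 ]
2.8 [ 0.55524664 -0.20107018  0.20298158] [3.14158239e+00 3.09960419e-04 1.91383665e+00] 0.050622807698056306
```

View pics/w1.png

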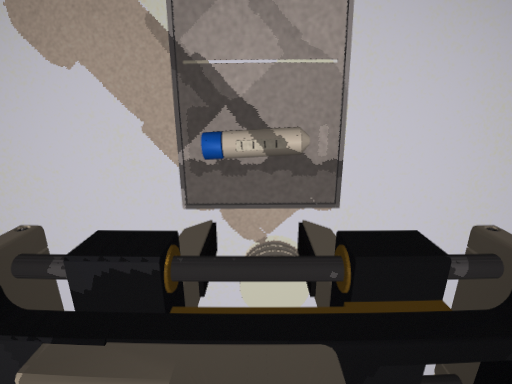

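```bash
cat >> h.py <<'E'
def line_w(c,cols,r0,r1,z=.04,show=True):
    # centroid of bright ridge per column
    g=c['pixels'].astype(float).sum(2); P=[]
    for x in cols:
        col=g[r0:r1,x]; w=col-np.median(col); i=w.argmax(); 
        if w[i]<60: continue
        s=slice(max(0,i-3),i+4); ww=np.clip(w[s],0,None); y=(ww*np.arange(r0,r1)[s]).sum()/ww.sum()
        P.append(cast(c,[x,y],z)[:2])
    P=np.array(P); vx,vy,x0,y0=cv2.fitLine(P.astype(np.float32),cv2.DIST_HUBER,0,.001,.001).ravel()
    d=np.array([vx,vy])*np.sign(vx); return np.array([x0,y0]),d,len(P)
def tube_w(c,box,z=.055):
    # GrabCut-free: blue or warm-bright mask
    I=c['pixels'].astype(int); m=np.zeros(I.shape[:2],np.uint8)
    x0,y0,x1,y1=box; S=I[y0:y1,x0:x1]
    m[y0:y1,x0:x1]=((S[...,2]-S[...,0]>40)|((S[...,0]-S[...,2]>12)&(S[...,0]>120)))
    m=cv2.morphologyEx(m,cv2.MORPH_CLOSE,np.ones((9,9)))
    n,l,st,_=cv2.connectedComponentsWithStats(m); k=1+st[1:,4].argmax(); return l==k
def ang(d): return np.degrees(np.arctan2(d[1],d[0]))
E
python3 - <<'E'
from h import *
c=shot('wrist','w2.png')
p,d,n=line_w(c,range(188,334,2),50,75); print('line',p,ang(d),n)
m=tube_w(c,(190,110,325,175)); mu,d2,a,e,k=fitmask(c,m,.055); ctr=mu+d2*(a+e)/2
nn=np.array([-d[1],d[0]]); print('tube mu',mu,'ctr',ctr,ang(d2),a,e,k,'off',nn@(ctr-p))
v=c['pixels'][...,::-1].copy(); v[m]=(0,255,0); cv2.imwrite('pics/w2m.png',v)
# per-column edges
cs=[];
for x in range(230,295,3):
    ys=np.nonzero(m[:,x])[0]; cs.append((x,ys.min(),ys.max()))
print(cs)
# line ends
E
```

```text
line [ 0.5212592  -0.07970935] 20.05854 73
tube mu [ 0.50968749 -0.17413804] ctr [ 0.51364402 -0.17326771] 12.406048635724606 -0.038732037411623114 0.04683429618345788 2496 off -0.08527150522546016Traceback (most recent call last):
  File "<stdin>", line 10, in <module>
    return umr_minimum(a, axis, None, out, keepdims, initial, where)
ValueError: zero-size array to reduction operation minimum which has no identity
```

View pics/w2m.png

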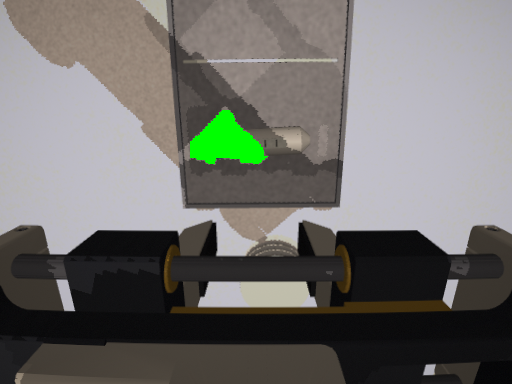

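```bash
python3 - <<'E'
from h import *
im=cv2.imread('pics/w2.png')
cv2.imwrite('pics/w2z.png',cv2.resize(im[110:180,190:325],None,fx=5.5,fy=5.5,interpolation=cv2.INTER_CUBIC))
c=ctrl.camera('wrist')
a,b=[cast(c,p,.055)[:2] for p in ([202,146],[311,140])]; print(a,b,ang(b-a),np.linalg.norm(b-a),(a+b)/2)
E
```

```text
[ 0.48673194 -0.18700997] [ 0.59674082 -0.14095847] 22.714974270455976 0.11925894082737207 [ 0.54173638 -0.16398422]
```

View pics/w2z.png

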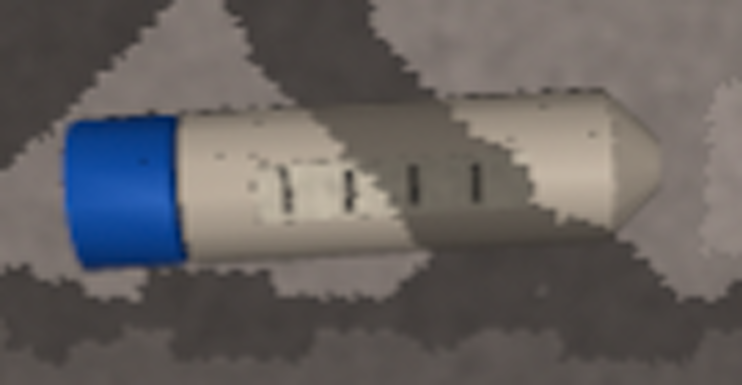

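Call:
jog_arm([
  {"slide": [0, 0, 4], "delta_rot": [0, 0, -0.007], "grip": -0.1},
  {"slide": [0, 0, 4], "delta_rot": [0, 0, 0], "grip": -0.1},
  {"slide": [0, 0, 3], "delta_rot": [0, 0, 0], "grip": -0.1},
  {"slide": [0, 0, 2], "delta_rot": [0, 0, 0], "grip": -0.1},
  {"slide": [0, 0, 1.2], "delta_rot": [0, 0, 0], "grip": -0.1},
  {"slide": [0, 0, 0], "delta_rot": [0, 0, 0], "grip": -0.1},
  {"slide": [0, 0, 0], "delta_rot": [0, 0, 0], "grip": -0.1},
])

```text
time: 3.78
ee_pos: [0.5564, -0.2006, 0.0617]
ee_rot: [3.14, 0.001, 1.923]
wrist_force: [-0.7, -0.0, 0.2]
finger_gap: 0.0504
```

```bash
python3 - <<'E'
from h import *
c=shot('wrist','w3.png')
s=ctrl.get_obs();print(s['time'],s['ee_pos'],s['ee_rot'],s['finger_gap'],s['wrist_force'])
E
```

```text
3.825 [ 0.55646447 -0.20057768  0.06178786] [3.14031335e+00 1.49030865e-03 1.92272699e+00] 0.05069134006932654 [-0.00796695 -0.37374658 -0.6218908 ]
```

View pics/w3.png

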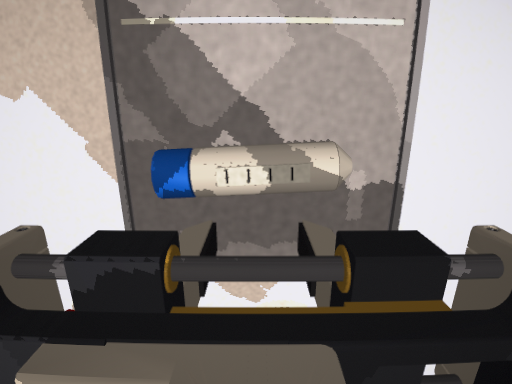

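Call:
jog_arm([
  {"slide": [0.4, 0, 0.3], "delta_rot": [0, 0, 0.002], "grip": -0.1},
  {"slide": [0.4, 0, 0], "delta_rot": [0, 0, 0], "grip": -0.1},
  {"slide": [0.2, 0, 0], "delta_rot": [0, 0, 0], "grip": -0.1},
  {"slide": [0.2, 0, 0], "delta_rot": [0, 0, 0], "grip": -0.1},
  {"slide": [0.2, 0, 0], "delta_rot": [0, 0, 0], "grip": -0.1},
  {"slide": [0.2, 0, 0], "delta_rot": [0, 0, 0], "grip": -0.1},
  {"slide": [0.2, 0, 0], "delta_rot": [0, 0, 0], "grip": -0.1},
  {"slide": [0.2, 0, 0], "delta_rot": [0, 0, 0], "grip": -0.1},
  {"slide": [0.2, 0, 0], "delta_rot": [0, 0, 0], "grip": -0.1},
  {"slide": [0.2, 0, 0], "delta_rot": [0, 0, 0], "grip": -0.1},
  {"slide": [0.2, 0, 0], "delta_rot": [0, 0, 0], "grip": -0.1},
  {"slide": [0.2, 0, 0], "delta_rot": [0, 0, 0], "grip": -0.1},
])

```text
time: 5.32
ee_pos: [0.5462, -0.1738, 0.0577]
ee_rot: [-3.142, 0.0, 1.921]
wrist_force: [0.3, 0.3, 0.3]
finger_gap: 0.0506
```

```bash
python3 - <<'E'
from h import *
c=shot('wrist','w4.png')
s=ctrl.get_obs();print(s['time'],s['ee_pos'],s['ee_rot'],s['finger_gap'],s['wrist_force'])
E
```

```text
5.375 [ 0.54610675 -0.17359612  0.05768094] [-3.14140694e+00 -1.55322713e-04  1.92089424e+00] 0.05073761775391043 [0.03442471 0.17337067 0.23581327]
```

View pics/w4.png

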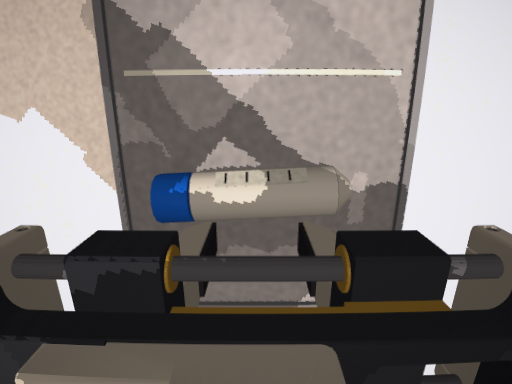

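Call:
jog_arm([
  {"slide": [0.2, 0, -0.1], "delta_rot": [0, 0, 0], "grip": -0.1},
  {"slide": [0.2, 0, 0], "delta_rot": [0, 0, 0], "grip": -0.1},
  {"slide": [0.2, 0, 0], "delta_rot": [0, 0, 0], "grip": -0.1},
  {"slide": [0.2, 0, 0], "delta_rot": [0, 0, 0], "grip": -0.1},
  {"slide": [0.2, 0, 0], "delta_rot": [0, 0, 0], "grip": -0.1},
  {"slide": [0.2, 0, 0], "delta_rot": [0, 0, 0], "grip": -0.1},
  {"slide": [0.2, 0, 0], "delta_rot": [0, 0, 0], "grip": -0.1},
  {"slide": [0.2, 0, 0], "delta_rot": [0, 0, 0], "grip": -0.1},
  {"slide": [0.2, 0, 0], "delta_rot": [0, 0, 0], "grip": -0.1},
  {"slide": [0.2, 0, 0], "delta_rot": [0, 0, 0], "grip": -0.1},
  {"slide": [0.2, 0, 0], "delta_rot": [0, 0, 0], "grip": -0.1},
  {"slide": [0.2, 0, 0], "delta_rot": [0, 0, 0], "grip": -0.1},
  {"slide": [0.2, 0, 0], "delta_rot": [0, 0, 0], "grip": -0.1},
  {"slide": [0.2, 0, 0], "delta_rot": [0, 0, 0], "grip": -0.1},
  {"slide": [0.2, 0, 0], "delta_rot": [0, 0, 0], "grip": -0.1},
])

```text
time: 7.25
ee_pos: [0.536, -0.1456, 0.0587]
ee_rot: [3.142, 0.0, 1.921]
wrist_force: [0.3, -0.1, 0.1]
finger_gap: 0.0502
```

```bash
python3 - <<'E'
from h import *
c=shot('wrist','w5.png')
s=ctrl.get_obs();print(s['time'],s['ee_pos'],s['ee_rot'],s['finger_gap'],s['wrist_force'])
E
```

```text
7.3 [ 0.53581879 -0.14537946  0.05869062] [-3.14147401e+00 -1.59175160e-04  1.92087691e+00] 0.0506661907410343 [ 0.21538703 -0.28434037  0.88011624]
```

View pics/w5.png

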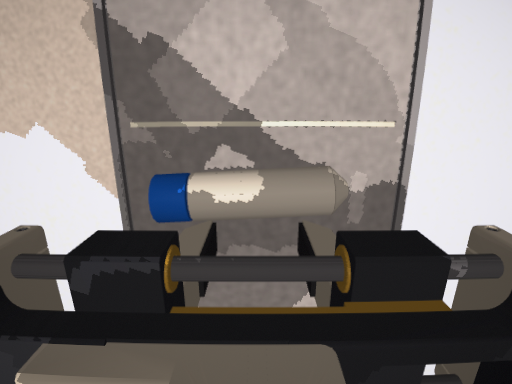

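Call:
jog_arm([
  {"slide": [0.2, 0, 0], "delta_rot": [0, 0, 0], "grip": -0.1},
  {"slide": [0.2, 0, 0], "delta_rot": [0, 0, 0], "grip": -0.1},
  {"slide": [0.2, 0, 0], "delta_rot": [0, 0, 0], "grip": -0.1},
  {"slide": [0.2, 0, 0], "delta_rot": [0, 0, 0], "grip": -0.1},
  {"slide": [0.2, 0, 0], "delta_rot": [0, 0, 0], "grip": -0.1},
  {"slide": [0.2, 0, 0], "delta_rot": [0, 0, 0], "grip": -0.1},
  {"slide": [0.2, 0, 0], "delta_rot": [0, 0, 0], "grip": -0.1},
  {"slide": [0.2, 0, 0], "delta_rot": [0, 0, 0], "grip": -0.1},
  {"slide": [0.2, 0, 0], "delta_rot": [0, 0, 0], "grip": -0.1},
  {"slide": [0.2, 0, 0], "delta_rot": [0, 0, 0], "grip": -0.1},
  {"slide": [0.2, 0, 0], "delta_rot": [0, 0, 0], "grip": -0.1},
  {"slide": [0.2, 0, 0], "delta_rot": [0, 0, 0], "grip": -0.1},
  {"slide": [0.2, 0, 0], "delta_rot": [0, 0, 0], "grip": -0.1},
  {"slide": [0.2, 0, 0], "delta_rot": [0, 0, 0], "grip": -0.1},
  {"slide": [0.2, 0, 0], "delta_rot": [0, 0, 0], "grip": -0.1},
  {"slide": [0.2, 0, 0], "delta_rot": [0, 0, 0], "grip": -0.1},
  {"slide": [0.1, 0, 0], "delta_rot": [0, 0, 0], "grip": -0.1},
  {"slide": [0.1, 0, 0], "delta_rot": [0, 0, 0], "grip": -0.1},
  {"slide": [0, 0, 0], "delta_rot": [0, 0, 0], "grip": -0.1},
])

```text
time: 9.68
ee_pos: [0.5243, -0.1137, 0.0587]
ee_rot: [-3.142, 0.0, 1.921]
wrist_force: [-0.1, 0.8, 0.4]
finger_gap: 0.0506
```

```bash
python3 - <<'E'
from h import *
c=shot('wrist','w6.png')
s=ctrl.get_obs();print(s['time'],s['ee_pos'],s['ee_rot'],s['finger_gap'],s['wrist_force'])
E
```

```text
9.725 [ 0.52430299 -0.11378259  0.05867914] [-3.14154225e+00 -9.93899844e-06  1.92076803e+00] 0.05020718276692118 [ 0.00852744 -0.23415062 -0.45716994]
```

View pics/w6.png

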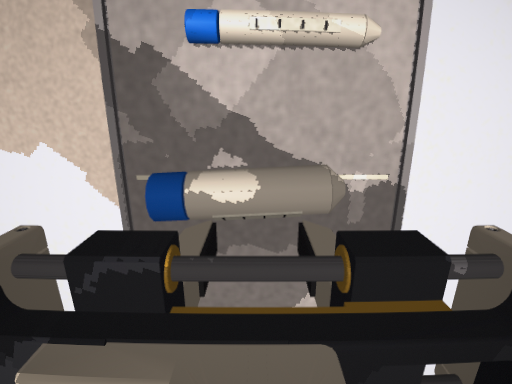

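Call:
jog_arm([
  {"slide": [-0.5, 0, 0], "delta_rot": [0, 0, 0], "grip": -0.1},
  {"slide": [-1.0, 0, 0], "delta_rot": [0, 0, 0], "grip": -0.1},
  {"slide": [0, 0, -3], "delta_rot": [0, 0, 0], "grip": -0.1},
  {"slide": [0, 0, -4], "delta_rot": [0, 0, 0], "grip": -0.74},
  {"slide": [0, 0, -1], "delta_rot": [0, 0, 0], "grip": -0.74},
  {"slide": [0, 0, 0], "delta_rot": [0, 0, 0], "grip": -0.74},
  {"slide": [0, 0, 0], "delta_rot": [0, 0, 0], "grip": -0.74},
])

```text
time: 10.6
ee_pos: [0.5287, -0.1278, 0.1373]
ee_rot: [-3.14, -0.002, 1.921]
wrist_force: [0.2, 0.2, -0.9]
finger_gap: 0.0794
```

```bash
python3 - <<'E'
from h import *
c=shot('wrist','w7.png')
s=ctrl.get_obs();print(s['time'],s['ee_pos'],s['ee_rot'],s['finger_gap'],s['wrist_force'])
for t,z in [('line_mid',.04),('thick_tube',.055),('thin_tube',.0485)]:
    for r in ctrl.mark_of('wrist',t): print(t,round(r['score'],2),np.round(r['centre'],1),cast(c,r['centre'],z).round(4))
im=cv2.imread('pics/w7.png')
cv2.imwrite('pics/w7z.png',cv2.resize(im[90:220,140:360],None,fx=3.5,fy=3.5,interpolation=cv2.INTER_CUBIC))
E
```

```text
10.65 [ 0.52875123 -0.12774473  0.13730578] [-3.13961963e+00 -1.62963381e-03  1.92065655e+00] 0.07976568156285804 [-0.86097004 -0.28523259 -0.14564116]
line_mid 0.78 [260.5 138.5] [ 0.5148 -0.08    0.04  ]
thick_tube 0.73 [253.1 150.3] [ 0.5116 -0.0903  0.055 ]
thin_tube 0.72 [275.3  36.5] [0.4976 0.0014 0.0485]
```

View pics/w7.png

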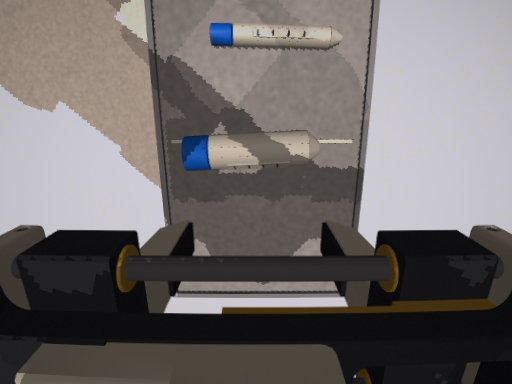

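View pics/w7z.png

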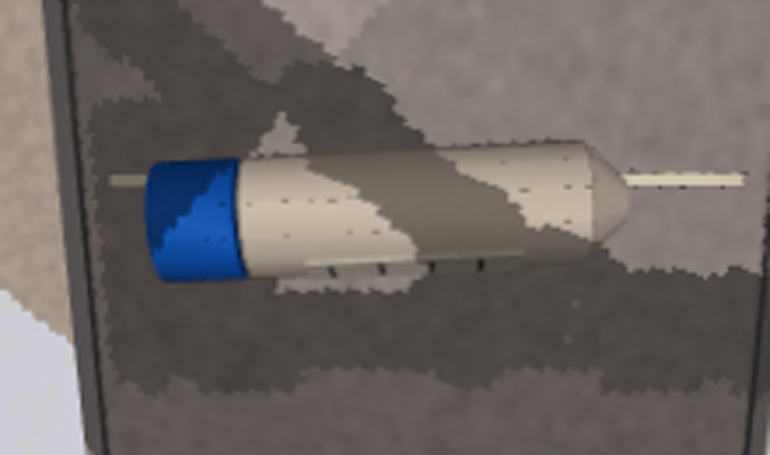

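```bash
cat >> h.py <<'E'
def rep(c,l0,l1,t0,t1):
    a,b=cast(c,l0,.04)[:2],cast(c,l1,.04)[:2]; u,v=cast(c,t0,.055)[:2],cast(c,t1,.055)[:2]
    d=(b-a)/np.linalg.norm(b-a); n=np.array([-d[1],d[0]]); m=(a+b)/2; q=(u+v)/2
    print('line mid',m,ang(d),np.linalg.norm(b-a),'tube',q,ang(v-u),np.linalg.norm(v-u),'dyaw',ang(v-u)-ang(d),'t,n mm',1e3*d@(q-m),1e3*n@(q-m))
    e=ctrl.get_obs()['ee_pos'][:2]; print('TCP rel tube t,n', 1e3*d@(e-q),1e3*n@(e-q),'rel line',1e3*n@(e-m))
E
python3 - <<'E'
from h import *
c=ctrl.camera('wrist')
rep(c,[171.4,141.4],[352.9,141.3],[182.9,153.4],[319.4,146.3])
E
```

```text
line mid [ 0.51751001 -0.0817276 ] 20.02482362512548 0.16597721193295953 tube [ 0.51005157 -0.09055294] 22.942344114702287 0.11842057299909686 dyaw 2.9175204895768054 t,n mm -10.029565590716725 -5.737834711450831
TCP rel tube t,n 5.219224704392255 -41.511619240476016 rel line -47.249453951926846
```

Call:
jog_arm([
  {"slide": [2.0, -0.4, 0], "delta_rot": [0, 0, 0], "grip": -0.74},
  {"slide": [2.15, -0.4, 0], "delta_rot": [0, 0, 0], "grip": -0.74},
  {"slide": [0, 0, 0], "delta_rot": [0, 0, -0.157], "grip": -0.74},
  {"slide": [0, 0, 0], "delta_rot": [0, 0, -0.157], "grip": -0.74},
  {"slide": [0, 0, 0], "delta_rot": [0, 0, -0.157], "grip": -0.74},
  {"slide": [0, 0, 1], "delta_rot": [0, 0, -0.157], "grip": -0.74},
  {"slide": [0, 0, 2], "delta_rot": [0, 0, -0.157], "grip": -0.74},
  {"slide": [0, 0, 1.5], "delta_rot": [0, 0, 0], "grip": -0.74},
  {"slide": [0, 0, 0], "delta_rot": [0, 0, 0], "grip": -0.74},
])

```text
time: 11.98
ee_pos: [0.5069, -0.0914, 0.0925]
ee_rot: [-3.141, -0.003, 2.703]
wrist_force: [-0.4, -0.9, 0.5]
finger_gap: 0.08
```

```bash
python3 - <<'E'
from h import *
c=shot('wrist','w8.png')
s=ctrl.get_obs();print(s['time'],s['ee_pos'],s['ee_rot'],s['finger_gap'],s['wrist_force'])
# predicted finger tip footprints
e=s['ee_pos'];R=Ro.from_euler('xyz',s['ee_rot']).as_matrix()
v=cv2.imread('pics/w8.png')
for sg in (1,-1):
    P=[e+R@np.array([x,sg*y,0]) for x,y in [(-.0095,.04),(.0095,.04),(.0095,.059),(-.0095,.059)]]
    print(proj(c,P).round(0).tolist())
    cv2.polylines(v,[proj(c,P).astype(int)],True,(0,0,255),1)
cv2.imwrite('pics/w8o.png',v)
E
```

```text
12.025 [ 0.50754734 -0.0915916   0.09336034] [-3.14139495e+00 -1.06889336e-03  2.70338732e+00] 0.07968826069737349 [ 0.1239122  -0.25606845  0.21066651]
[[321.0, 251.0], [323.0, 223.0], [354.0, 222.0], [351.0, 250.0]]
[[194.0, 251.0], [192.0, 223.0], [161.0, 223.0], [164.0, 251.0]]
```

View pics/w8o.png

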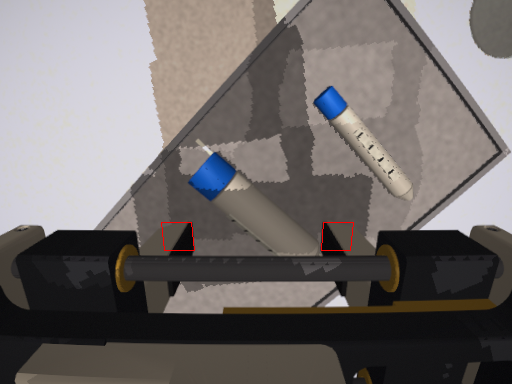

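```bash
python3 - <<'E'
from h import *
c=ctrl.camera('wrist')
s=ctrl.get_obs();e=s['ee_pos'];R=Ro.from_euler('xyz',s['ee_rot']).as_matrix()
v=cv2.cvtColor(c['pixels'],cv2.COLOR_RGB2BGR); 
for sg in (1,-1):
    P=[e+R@np.array([x,sg*y,e[2]-.055]) for x,y in [(-.0095,.04),(.0095,.04),(.0095,.059),(-.0095,.059)]]
    print(proj(c,P).round(0).tolist())
    cv2.polylines(v,[proj(c,P).astype(int)],True,(0,0,255),1)
q=np.array([.51005,-.09055]);d=np.array([np.cos(np.radians(22.5)),np.sin(np.radians(22.5))]);n=np.array([-d[1],d[0]])
P=[np.r_[q+d*a+n*b,.055] for a,b in [(-.0575,-.015),(.0475,-.015),(.0475,.015),(-.0575,.015)]]
cv2.polylines(v,[proj(c,P).astype(int)],True,(0,255,0),1)
r=e[:2]-q;print('TCP rel tube',d@r,n@r)
cv2.imwrite('pics/w8p.png',cv2.resize(v[120:300,120:400],None,fx=2.8,fy=2.8))
E
```

```text
[[310.0, 225.0], [311.0, 202.0], [336.0, 202.0], [335.0, 225.0]]
[[205.0, 225.0], [204.0, 202.0], [178.0, 202.0], [180.0, 225.0]]
TCP rel tube -0.0024138452756054083 -0.0002817455421909897
```

View pics/w8p.png

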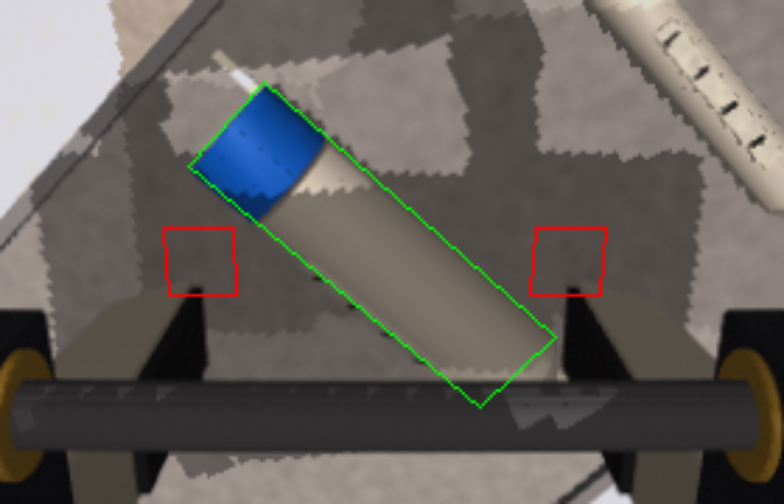

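Call:
jog_arm([
  {"slide": [0, 0, 1.5], "delta_rot": [0, 0, 0], "grip": -0.74},
  {"slide": [0, 0, 1.5], "delta_rot": [0, 0, 0], "grip": -0.74},
  {"slide": [0, 0, 0.6], "delta_rot": [0, 0, 0], "grip": -0.74},
  {"slide": [0, 0, 0], "delta_rot": [0, 0, 0], "grip": -0.74},
  {"slide": [0, 0, 0], "delta_rot": [0, 0, 0.03], "grip": -0.74},
  {"slide": [0, 0, 0], "delta_rot": [0, 0, 0.03], "grip": -0.74},
  {"slide": [0, 0, 0], "delta_rot": [0, 0, 0.02], "grip": -0.74},
  {"slide": [0, 0, 0], "delta_rot": [0, 0, 0.02], "grip": -0.74},
  {"slide": [0, 0, 0], "delta_rot": [0, 0, 0.02], "grip": -0.74},
  {"slide": [0, 0, 0], "delta_rot": [0, 0, 0.02], "grip": -0.74},
  {"slide": [0, 0, 0], "delta_rot": [0, 0, 0.02], "grip": -0.74},
  {"slide": [0, 0, 0], "delta_rot": [0, 0, 0], "grip": -0.74},
])

```text
time: 13.58
ee_pos: [0.5078, -0.0917, 0.0577]
ee_rot: [-3.142, 0.0, 2.546]
wrist_force: [-0.1, 0.4, 0.0]
finger_gap: 0.08
```

```bash
cat >> h.py <<'E'
def ov(c,f,ang_t,q,L=([.51751,-.08173],20.03),crop=(100,300,100,420)):
    s=ctrl.get_obs();e=s['ee_pos'];R=Ro.from_euler('xyz',s['ee_rot']).as_matrix()
    v=cv2.cvtColor(c['pixels'],cv2.COLOR_RGB2BGR); G=s['finger_gap']/2
    for sg in (1,-1):
        P=[e+R@np.array([x,sg*y,0]) for x,y in [(-.0095,G),(.0095,G),(.0095,G+.019),(-.0095,G+.019)]]
        cv2.polylines(v,[proj(c,P).astype(int)],True,(0,0,255),1)
    u=lambda a:np.array([np.cos(np.radians(a)),np.sin(np.radians(a))])
    d=u(ang_t);n=np.array([-d[1],d[0]])
    P=[np.r_[np.array(q)+d*a+n*b,.055] for a,b in [(-.0575,-.015),(.0475,-.015),(.0475,.015),(-.0575,.015)]]
    cv2.polylines(v,[proj(c,P).astype(int)],True,(0,255,0),1)
    d=u(L[1]); P=[np.r_[np.array(L[0])+d*a,.04] for a in (-.0825,.0825)]
    cv2.polylines(v,[proj(c,P).astype(int)],False,(255,0,255),1)
    a,b,x,y=crop; k=min(780/(y-x),590/(b-a)); 
    return cv2.imwrite('pics/'+f,cv2.resize(v[a:b,x:y],None,fx=k,fy=k,interpolation=cv2.INTER_CUBIC))
E
python3 - <<'E'
from h import *
c=shot('wrist','w9.png')
s=ctrl.get_obs();print(s['time'],s['ee_pos'],s['ee_rot'],s['finger_gap'],s['wrist_force'])
ov(c,'w9o.png',20,[.5085,-.0915])
E
```

```text
13.625 [ 0.50772553 -0.09165561  0.05767448] [-3.14150008e+00  2.08431857e-05  2.54588002e+00] 0.07974179983960503 [-0.1404566  -0.89108568  0.00776446]
```

View pics/w9.png

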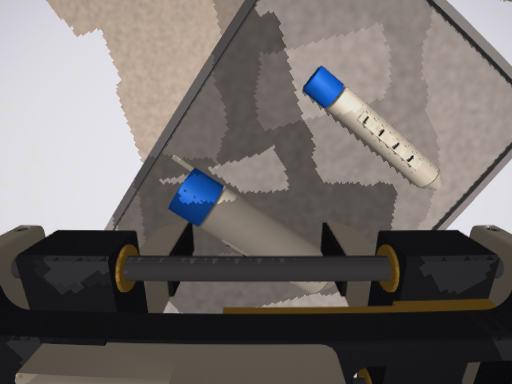

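View pics/w9o.png

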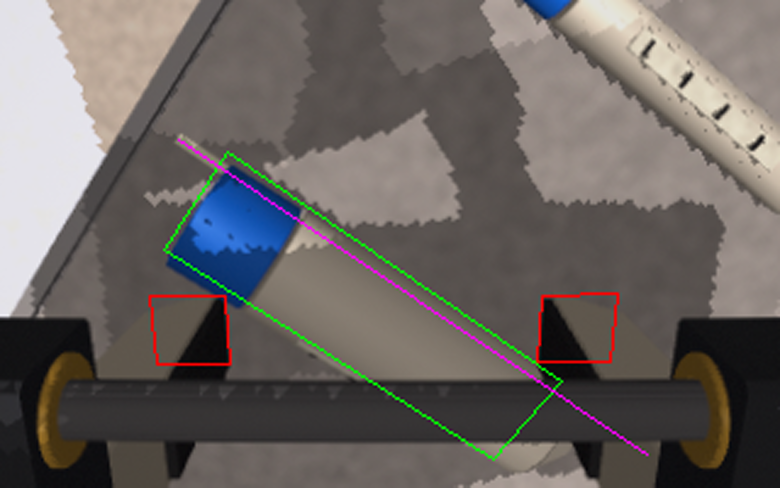

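Call:
jog_arm([
  {"slide": [0.12, 0.09, 0], "delta_rot": [0, 0, 0], "grip": -0.74},
  {"slide": [0.12, 0.09, 0], "delta_rot": [0, 0, 0], "grip": -0.74},
  {"slide": [0.12, 0.09, 0], "delta_rot": [0, 0, 0], "grip": -0.74},
  {"slide": [0.12, 0.08, 0], "delta_rot": [0, 0, 0], "grip": -0.74},
  {"slide": [0, 0, 0], "delta_rot": [0, 0, 0.02], "grip": -0.74},
  {"slide": [0, 0, 0], "delta_rot": [0, 0, 0.02], "grip": -0.74},
  {"slide": [0, 0, 0], "delta_rot": [0, 0, 0], "grip": -0.74},
])

```text
time: 14.5
ee_pos: [0.5057, -0.0861, 0.0577]
ee_rot: [-3.142, 0.0, 2.505]
wrist_force: [0.3, -0.6, -0.2]
finger_gap: 0.0799
```

```bash
python3 - <<'E'
from h import *
c=shot('wrist','w10.png')
s=ctrl.get_obs();print(s['time'],s['ee_pos'],s['ee_rot'],s['finger_gap'],s['wrist_force'])
e=s['ee_pos'][:2]-np.array([.51751,-.08173]);print('n',e@[-.3425,.9395])
ov(c,'w10o.png',20,np.array([.51751,-.08173])-.010*np.array([.9395,.3425]))
E
```

```text
14.55 [ 0.50571581 -0.08612604  0.05770705] [-3.14151096e+00  6.50189944e-05  2.50569352e+00] 0.08018559956049942 [0.02302459 0.4643551  0.00159126]
n -9.057240129863985e-05
```

View pics/w10o.png

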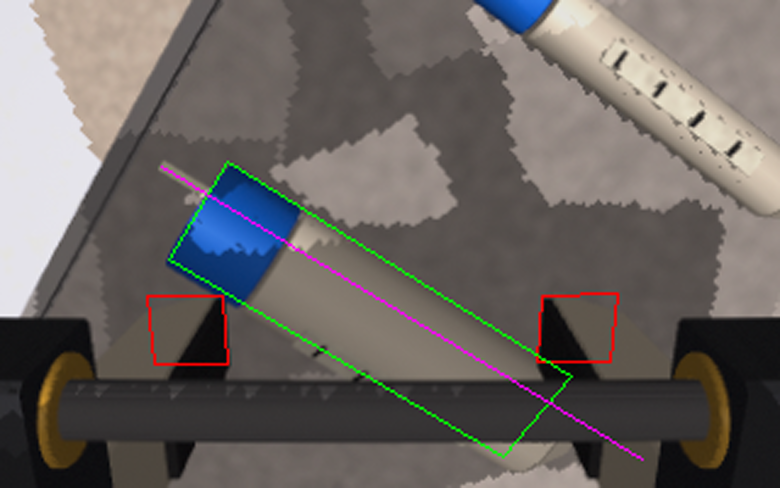

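Call:
jog_arm([
  {"slide": [0, 0, 0], "delta_rot": [0, 0, -0.03], "grip": -0.74},
  {"slide": [0, 0, 0], "delta_rot": [0, 0, -0.05], "grip": -0.74},
  {"slide": [0, 0, 0], "delta_rot": [0, 0, -0.08], "grip": -0.74},
  {"slide": [0, 0, 0], "delta_rot": [0, 0, 0], "grip": -0.74},
  {"slide": [0, 0, -2], "delta_rot": [0, 0, 0], "grip": -0.74},
  {"slide": [0, 0, -4], "delta_rot": [0, 0, 0], "grip": -0.74},
  {"slide": [0, 0, -3], "delta_rot": [0, 0, 0.14], "grip": -0.74},
  {"slide": [0, 0, 0], "delta_rot": [0, 0, 0.15], "grip": -0.74},
  {"slide": [0, 0, 0], "delta_rot": [0, 0, 0.15], "grip": -0.74},
  {"slide": [-1.5, 0, 0], "delta_rot": [0, 0, 0.15], "grip": -0.74},
  {"slide": [-3.5, 0, 0], "delta_rot": [0, 0, 0.155], "grip": -0.74},
  {"slide": [0, 0, 0], "delta_rot": [0, 0, 0], "grip": -0.74},
  {"slide": [0, 0, 0], "delta_rot": [0, 0, 0], "grip": -0.74},
])

```text
time: 16.18
ee_pos: [0.5312, -0.1282, 0.1474]
ee_rot: [-3.141, -0.001, 1.921]
wrist_force: [-0.8, 0.3, -0.3]
finger_gap: 0.0798
```

```bash
python3 - <<'E'
from h import *
c=shot('wrist','w11.png')
s=ctrl.get_obs();print(s['time'],s['ee_pos'],s['ee_rot'],s['finger_gap'],s['wrist_force'])
im=cv2.imread('pics/w11.png')
cv2.imwrite('pics/w11z.png',cv2.resize(im[90:220,140:360],None,fx=3.5,fy=3.5,interpolation=cv2.INTER_CUBIC))
E
```

```text
16.225 [ 0.53120536 -0.12794775  0.14749248] [-3.14089351e+00 -7.75608016e-04  1.92180101e+00] 0.08006392418911812 [ 0.03017081  0.16800696 -0.31435196]
```

View pics/w11z.png

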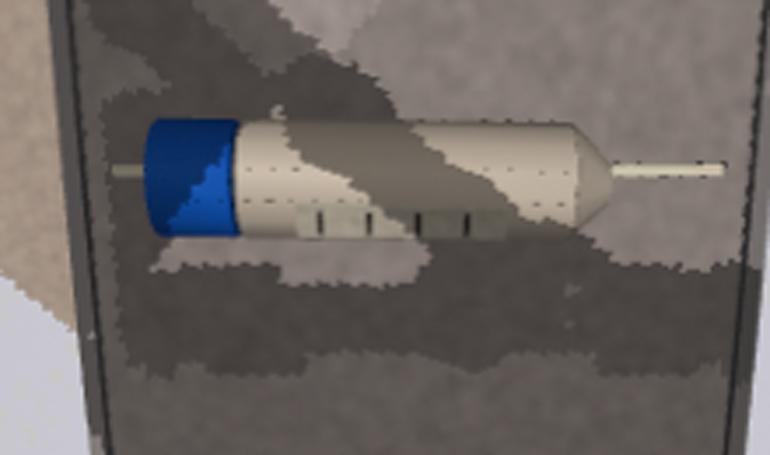

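```bash
python3 - <<'E'
from h import *
c=ctrl.camera('wrist')
f=lambda p:[140+p[0]/3.5-.36,90+p[1]/3.5-.36]
rep(c,f((112,170)),f((724,170.5)),f((146,178)),f((612,178)))
c=shot('top','top2.png')
for t,z in [('line_mid',.04),('thick_tube',.055),('thin_tube',.0485)]:
    for r in ctrl.mark_of('top',t): print(t,round(r['score'],2),cast(c,r['centre'],z).round(4))
c=shot('scene','scene2.png');im=cv2.imread('pics/scene2.png')
cv2.imwrite('pics/s2z.png',cv2.resize(im[120:220,120:380],None,fx=3,fy=3,interpolation=cv2.INTER_CUBIC))
E
```

```text
line mid [ 0.51648003 -0.08120682] 19.987977044927916 0.16544856976043412 tube [ 0.50715509 -0.08517345] 19.996116010090944 0.11890050202798487 dyaw 0.008138965163027478 t,n mm -10.119135863352279 -0.5402208752701121
TCP rel tube t,n 8.079322840636149 -48.375803161403596 rel line -48.91602403667371
line_mid 0.74 [ 0.5101 -0.0757  0.04  ]
line_mid 0.25 [0.4582 0.156  0.04  ]
thick_tube 0.78 [ 0.5177 -0.0848  0.055 ]
thick_tube 0.76 [ 0.4882 -0.3453  0.055 ]
thin_tube 0.67 [0.4954 0.0042 0.0485]
```

View pics/s2z.png

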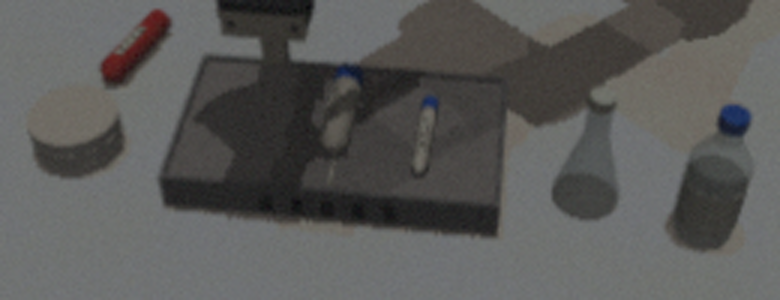

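Call:
jog_arm([
  {"slide": [-1, 0, -2], "delta_rot": [0, 0, 0], "grip": -0.74},
  {"slide": [-1.8, -0.8, -2], "delta_rot": [0, 0, 0], "grip": -0.74},
  {"slide": [0, 0, 0], "delta_rot": [0, 0, 0], "grip": -0.74},
  {"slide": [0, 0, 0], "delta_rot": [0, 0, 0], "grip": -0.74},
])

```text
time: 17.02
ee_pos: [0.5334, -0.1569, 0.1869]
ee_rot: [-3.141, -0.001, 1.921]
wrist_force: [-0.6, -0.9, 0.2]
finger_gap: 0.08
```

```bash
python3 - <<'E'
from h import *
c=shot('wrist','w12.png');T=np.array(c['world_to_cam']);print((-T[:3,:3].T@T[:3,3]).round(3))
im=cv2.imread('pics/w12.png')
cv2.imwrite('pics/w12z.png',cv2.resize(im[50:180,150:370],None,fx=3.5,fy=3.5,interpolation=cv2.INTER_CUBIC))
c=shot('top','top3.png');im=cv2.imread('pics/top3.png')
cv2.imwrite('pics/t3z.png',cv2.resize(im[170:290,240:380],None,fx=5,fy=5,interpolation=cv2.INTER_CUBIC))
E
```

```text
[ 0.508 -0.086  0.345]
```

View pics/w12z.png

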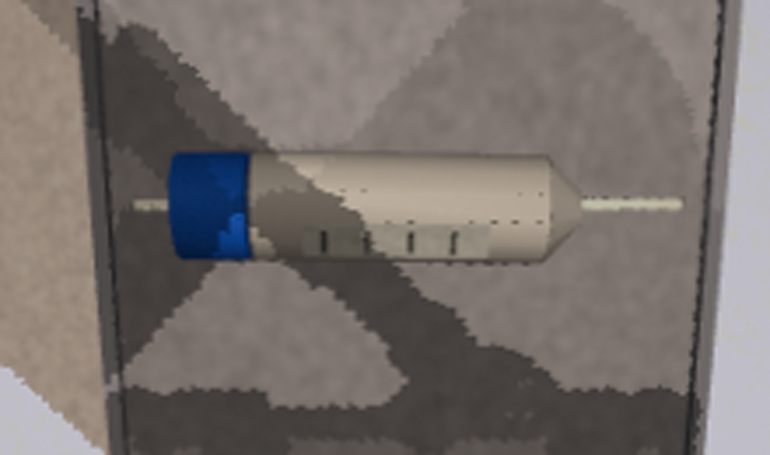

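View pics/t3z.png

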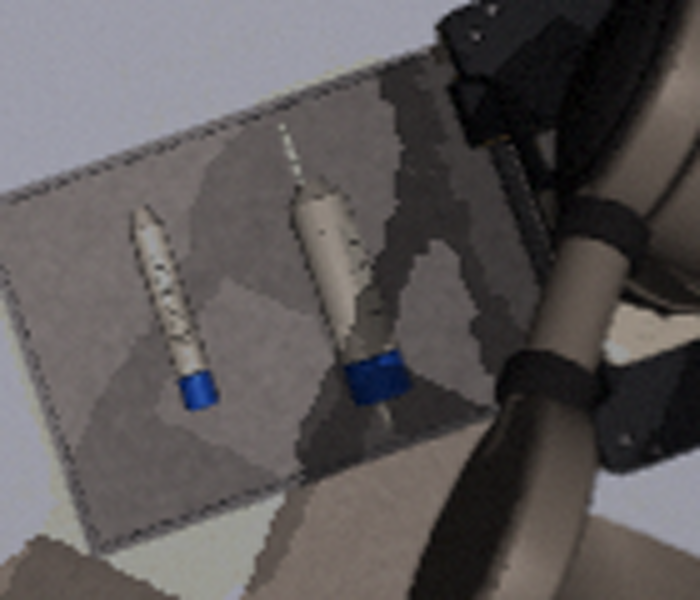

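```bash
python3 -c "
from workcell import ctrl
print(ctrl.get_obs()['time']); print(ctrl.finish_job())"
```

```text
17.125
the job is handed in; nothing more can be done
None
```

The thick tube now lies on the white line, about 0.5 mm off centre across it and parallel to it. I handed the job in at 17.1 s with the hand clear above the plate; no verdict was reported.

- **Rolling:** I pushed the tube slowly from behind with the tips of both fingers just above its axis. The label going round in the pictures showed that it rolled.
- **Straightening:** The tube kept its starting tilt of about 2.5° while rolling. I set the open fingers diagonally, one on each side of it. I rolled it the last 6 mm that way and turned it straight with a small twist, which slid its ends about 2 mm. It was never gripped or lifted.
- **Last checks:** The wrist pictures gave an offset of 0.5–0.6 mm on the starting side and less than 0.1° from parallel. Lengthwise the tube sits about 10 mm towards its cap end from the middle of the line, roughly where it started. I did not correct this, as rolling cannot. The thin tube shows at the same pixels as before. The hand went nowhere near the flask, bottle and dishes, and nothing looked disturbed in the scene picture.
- **A check that disagreed:** The network's marks in the top camera put the tube about 11 mm off the line. I took these as wrong, because the wrist view from straight above the line and the top picture itself both show the line coming out at the middle of the tube's two ends.

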